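# Cover the sample tin and hold the bag clip open over its card

## Task

Put the loose lid with the upright order card onto the open sample tin so that it sits seated and level, and let go of it. Then squeeze the spring clip's handles to spread its jaws, lift it off its stand and hold it wide open, jaws down, astride the middle of the card's top edge, with the card one to two centimetres deep between the jaws and nothing of the clip touching the card or the lid. Finish like that, still squeezing and holding the clip, and do not shove the roll of tape or the bottle behind.

Things in the scene. Friction and masses are not known exactly. Their poses are not given: they have to be found in the camera images.
- tin: round open aluminium sample tin, loose, empty, about 0.45 kg; outside diameter 90 mm, inside 80 mm, 50 mm high, floor 6 mm thick. Origin: centre of its underside, z up.
- lid: loose round lid, 0.14 kg. Origin: centre of its underside, z up. Black plug 74 mm across (chamfered foot), z = 0 to 8 mm; aluminium disc 92 mm across, z = 8 to 14; above it a wooden block with a card. It starts standing on the bench on its plug. Seated, the plug is in the tin, the disc rests on the rim and this origin is 42 mm above the tin's.
- block_top (a point): middle of the top of the pale wooden block on the lid, 40 mm above the lid's origin, lid's axes. The block is 14 mm thick in x (grip it there), 50 mm long in y, 26 mm high.
- card_top (a point): middle of the upper edge of the stiff white card (green stripe) that stands in the block, 70 mm above the lid's origin, lid's axes: x is the card's normal, y runs along the edge. Card 3 mm thick, 50 mm wide, 30 mm high above the block.
- clip_stand: wooden foot 80 (x) x 76 (y) x 14 mm, fixed to the bench, with an upright metal tongue 4 mm thick in x, 46 mm wide in y, top 36 mm above the bench. Origin: centre of its underside.
- clip: the spring clip, 55 g, parked astride the stand's tongue, pinching it: blue handles up, dark steel jaws down. Origin: middle of the hinge axis (along y), 46 mm above the bench when parked. Jaws 40 mm wide in y reach 32 mm below it. The frame belongs to the clip's +x half: upright when parked, leaning 0.31 rad about y when the clip is held upright fully open.
- clip_hinge (a point): same point as the clip's origin. Above it two ribbed handle plates, 30 mm wide in y, from 6 to 37 mm up (42 when squeezed). Parked they flare, 49 mm over their outer faces at the top; squeezed along x to the stop the outer faces are parallel, 24 mm apart. About 5 N starts, 12 N reaches the stop (28 mm above the hinge); more does no harm.
- clip_jaw (a joint): opening angle of the clip between its two halves: 0 jaws shut, about 0.15 parked on the tongue, 0.78 fully spread (stop; gap of 23 mm between the jaw tips). A spring closes it.
- tip_a (a point): middle of the inner tip of the jaw on the clip's +x side, 29.5 mm from the hinge axis (the jaw reaches 2.5 mm beyond)
- tip_b (a point): the same on the other jaw, on the -x side
- tape_clear: roll of pale tape lying flat, 94 mm across, 48 mm high; bystander
- wipe_bottle: white bottle with blue cap, 50 mm across, 96 mm high; bystander
Things that resemble listed ones, but are neither listed nor needed, are in the scene too. What is shaped like the tin but blue is not meant. Leave any purple look-alike of the lid alone.

How it is judged:
By the outcome, as a careful person would: the job done as asked, in the order asked, and still so for the second after the job is handed in, while the arm keeps its last pose, push and grip.
It also fails if it takes over 61 s, if anything falls off the work surface, if the arm or the gripper's body presses on something with over 40 N, if the wrist force passes 120 N, or if a joint passes its speed limit or range.

## Robot

A 7-joint arm with a two-finger parallel gripper is mounted at the origin on a cart in front of the work surface, level with it; the furniture and walls round the work are solid. World frame = base frame: x ahead of the robot, y to its left, z up, the work surface at z = 0. Lengths are in m, angles in rad, forces in N, time in s.
With the tool pointing down it reaches from about 0.4 to 0.85 m from the base axis. Payload 10.4 kg.
Tool frame: the origin (TCP) lies at the very end of the fingers, on their centre line; the grasp point (between the pads) lies 19 mm behind it; z points along the fingers, y is the direction in which the jaws open and shut (so a half turn about z gives the same grasp; the last joint's range is limited). The gripper opens to 87 mm and grips with 3 to 60 N. Pads are 19 mm wide; open, the fingers measure 117 mm over their backs; the gripper's body (75 mm by 190 mm) begins 51 mm behind the grasp point.
Start: joints at [1.105, 0.332, -0.065, 1.46, 0.022, 1.35, -0.088], TCP at [0.268, -0.565, 0.223] pointing down, gripper open.
Joint ranges: [-2.6, 2.6], [-0.5, 2.12], [-1.47, 1.34], [0.16, 2.42], [-1.27, 4.41], [0.06, 2.06], [-2.6, 2.6]. Speed limits (rad/s): [2.22, 2.22, 2.79, 2.79, 3.14, 3.14, 3.14].

## Interface

Orientations are given as a unit quaternion [x, y, z, w].
In Python, from bench import read_state, camera, close_job gives the robot as it stands.
- The arm moves only by the shell command python3 -m inch 'ROWS' [OPENING] [FORCE]. ROWS is JSON, a list of rows, each a list of 6 numbers: the shift along the tool's x, y, z as a fraction of full scale, then the turn, a rotation vector about the tool's x, y, z as a fraction of full scale. In form: [[tx, ty, tz, ax, ay, az], ...]. A call has 1 to 5 rows; each row shifts and turns the commanded pose from where the row before left it, along the tool's axes as they then stand; what a row does not reach is not made up. Full scale, the value 1, is 0.04 m for a shift and 120 degrees for a turn. A row lasts 1/8 s, in which the tool goes at most 62.5 mm and 10.7 degrees, less where a joint would pass 70% of its speed; a pose out of reach is approached as far as the arm can. A call with a number of a shift or a turn outside -1 to 1 is refused whole. A call with a gripper value outside its range is refused whole. OPENING is the opening, from -1 (shut) to 1 (fully open), so that 0 is half open, set as the call begins (- or left out, the last holds). The fingers move at their own pace and stop on an object; FORCE is the grip in N (left out, the last holds). Time passes only in rows, so rows that do not move let the fingers close. It gives the time, the measured TCP pose, the force and the opening at its end, in the units of the state.
- read_state(): the state, without advancing time (a new reading comes with each control period).
- camera(name): name is "scene" or "top"; returns a dict with "img" (420x560x3 uint8, red, green, blue), "depth" (420x560 float32, m along the optical axis (not along the pixel's ray), 0 where there is no reading), "fx", "fy", "cx", "cy" (pixels), "position" and "orientation" of the camera in the world. Camera axes: x right, y down, z forward; pixel columns grow to the right and rows downward; lengths in m; the calibration is good to about 2 mm. A picture is of the moment at which its call begins.
- close_job(): hands the job in, once; it reports no verdict.
The state is a dict: "time": time; "joint_positions": joint angles; "joint_vel": joint speeds; "joint_torque": joint torques, N m; "ee_pos": TCP position; "eef_rot": TCP orientation; "ft_force": force on the tool from outside, world axes, zero at the start; "torque": the same for the moment, N m; "width": finger opening in m.
Only numpy, scipy, OpenCV 4.12 (cv2) and the standard library are available. Lean on these libraries where they do the work, as an engineer would, in place of code of your own. Each camera call takes 0.05 s, during which the arm holds its last target.

## Working session

There is one attempt and no reset: what is moved stays moved. The work goes in short steps, Python scripts to look and compute and a shell command to move; the robot and the scene stay as the last step left them, time stands still between calls to the robot, and variables do not carry over. Pictures are saved under pics/ and viewed, and the job is handed in when it is done.

```bash
ls; mkdir -p pics; cat > h.py <<'E'
import numpy as np, cv2
from scipy.spatial.transform import Rotation as R
from bench import read_state, camera
def save(n,im): cv2.imwrite('pics/'+n+'.png',cv2.cvtColor(im,cv2.COLOR_RGB2BGR))
def world(c):
    d=c['depth'];v,u=np.mgrid[:d.shape[0],:d.shape[1]]
    p=np.stack([(u-c['cx'])/c['fx']*d,(v-c['cy'])/c['fy']*d,d],-1)
    return p@R.from_quat(c['orientation']).as_matrix().T+np.array(c['position'])
E
python3 - <<'E'
from h import *
for n in('scene','top'):
    c=camera(n);save(n+'0',c['img']);np.savez('pics/'+n+'0.npz',w=world(c),img=c['img'])
    print(n,c['position'],c['orientation'],c['fx'],c['cx'],c['cy'])
print(read_state())
E
```

```text
pics
scene [-0.10358323 -1.14998607  0.63368746] [ 0.8125709  -0.22681476  0.14654156 -0.51653573] 403.19675457664266 285.1251749092581 215.25867619714606
top [ 0.32873756 -0.11263733  1.53328512] [ 0.71521531 -0.69453952  0.05433333 -0.05594469] 509.4114276429786 266.59669369762605 206.20843060537996
{'time': 0.1, 'joint_positions': array([ 1.10538545,  0.3328025 , -0.06472197,  1.46084373,  0.02159629,
        1.34992248, -0.08853353]), 'joint_vel': array([ 0.0005861 , -0.00134001,  0.00035798, -0.00208044, -0.00023805,
       -0.00104382, -0.0009495 ]), 'joint_torque': array([ 2.38661989e-03, -6.24544001e+01,  2.52706261e-02, -3.90715671e+01,
       -6.14131009e-02,  3.66107316e-02,  3.49390268e-05]), 'ee_pos': array([ 0.26766031, -0.56439888,  0.22184391]), 'eef_rot': array([ 9.75588990e-01,  2.19603536e-01, -1.63841414e-04, -6.19021732e-04]), 'ft_force': array([ 0.4060622 ,  0.03312418, -0.1819454 ]), 'torque': array([ 0.00188902,  0.00590173, -0.0272382 ]), 'width': 0.087071431394326}
```

View pics/scene0.png

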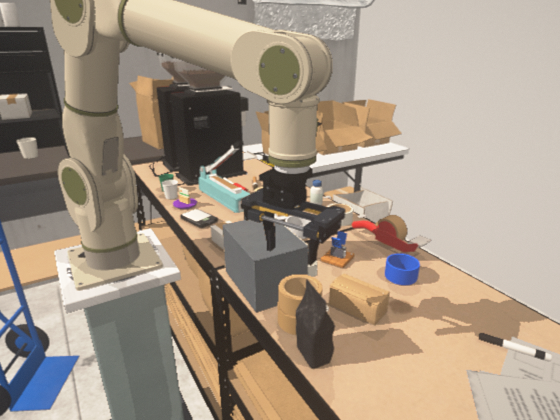

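View pics/top0.png

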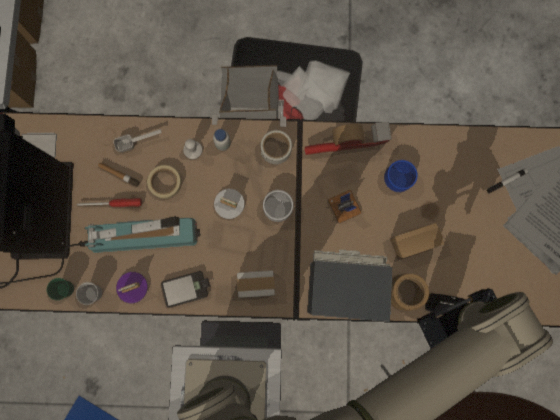

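```bash
python3 - <<'E'
from h import *
d=np.load('pics/top0.npz');im=d['img'];w=d['w']
a=im[120:250,130:390];a=np.clip(cv2.resize(a,None,fx=3,fy=3,interpolation=3).astype(float)*1.5,0,255).astype('uint8')
save('crop0',a)
for n,(u,v) in dict(card=(229,203),tinc=(278,207),tin2=(276,148),clip=(344,206),blue=(401,176),tape=(163,182)).items():
    print(n,np.round(w[v,u],3))
    s=w[v-25:v+26,u-25:u+26].reshape(-1,3); print('   zmax',np.round(np.sort(s[:,2])[-10::3],3))
d=np.load('pics/scene0.npz');im=d['img']
save('crop0s',cv2.resize(im[160:290,140:440],(780,338),interpolation=3))
E
```

```text
card [0.57  0.006 0.043]
   zmax [1.533 1.533 1.533 1.533]
tinc [ 0.567 -0.14   0.009]
   zmax [0.056 1.533 1.533 1.533]
tin2 [ 0.752 -0.129  0.004]
   zmax [0.055 1.533 1.533 1.533]
clip [ 0.569 -0.333  0.053]
   zmax [1.533 1.533 1.533 1.533]
blue [ 0.674 -0.514  0.007]
   zmax [1.533 1.533 1.533 1.533]
tape [ 0.636  0.215 -0.002]
   zmax [1.533 1.533 1.533 1.533]
```

View pics/crop0.png

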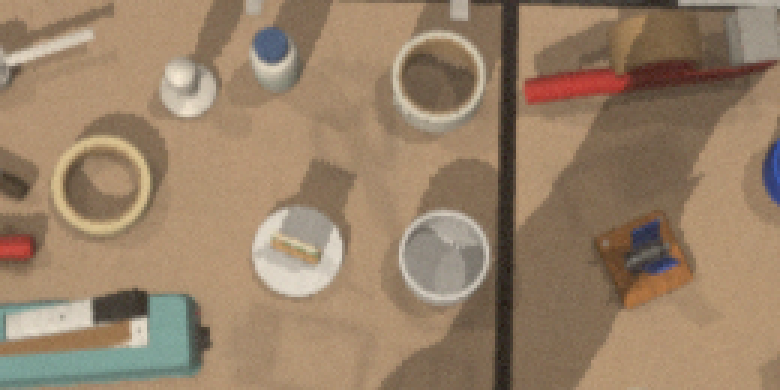

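View pics/crop0s.png

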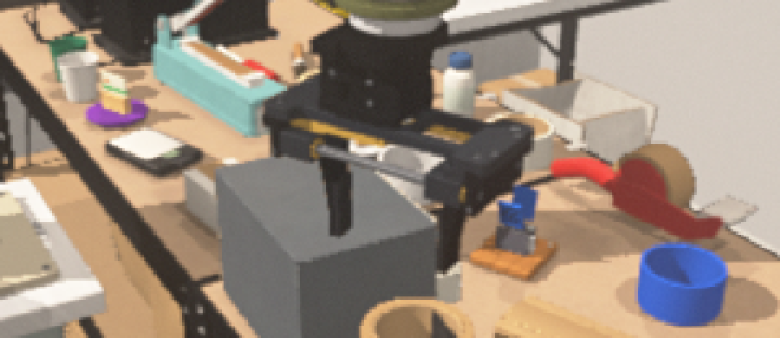

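```bash
python3 - <<'E'
from h import *
d=np.load('pics/top0.npz');im=d['img'];w=d['w']
b=w[225:240,215:235,2];print('bench z',np.median(b),b.std())
def pts(u,v,r,z0,z1):
    s=w[v-r:v+r+1,u-r:u+r+1].reshape(-1,3);c=im[v-r:v+r+1,u-r:u+r+1].reshape(-1,3);m=(s[:,2]>z0)&(s[:,2]<z1)
    return s[m],c[m]
def circ(p):
    A=np.c_[2*p[:,:2],np.ones(len(p))];x=np.linalg.lstsq(A,(p[:,:2]**2).sum(1),rcond=None)[0]
    return x[:2],np.sqrt(x[2]+x[0]**2+x[1]**2)
for n,a in dict(tin=(278,207,20,.038,.07),tape=(276,148,20,.038,.07)).items():
    p,c=pts(*a);print(n,len(p),circ(p),(p.max(0)+p.min(0))[:2]/2,np.ptp(p,0),np.median(p[:,2]))
p,c=pts(229,203,19,.0085,.024);print('disc',len(p),(p.max(0)+p.min(0))[:2]/2,np.ptp(p,0),np.median(p[:,2]))
h,_,_=None,None,None
for z0,z1 in((.03,.055),(.055,.09)):
    p,c=pts(229,203,18,z0,z1)
    print('blk/card',len(p),p.mean(0)); 
    if len(p)>3:
        q=p[:,:2]-p[:,:2].mean(0);U,S,V=np.linalg.svd(q);print(V[0],np.degrees(np.arctan2(V[0][1],V[0][0])),np.ptp(q@V.T,0)); print(cv2.minAreaRect(p[:,:2].astype(np.float32)))
p,c=pts(344,206,22,.008,.025);print('stand',len(p),cv2.minAreaRect(p[:,:2].astype(np.float32)),np.median(p[:,2]))
p,c=pts(344,206,14,.03,.1);print('clip',len(p),cv2.minAreaRect(p[:,:2].astype(np.float32)),p.mean(0),p[:,2].max())
E
```

```text
bench z -0.0012597377017197209 0.12492321133546348
tin 180 (array([ 0.56720306, -0.13782776]), np.float64(0.04215755010365053)) [ 0.5676658  -0.13787588] [0.09016912 0.08625107 0.02152175] 0.04800368597420479
tape 313 (array([ 0.7479721 , -0.12778373]), np.float64(0.042436096295296204)) [ 0.74784715 -0.12858619] [0.09397794 0.09101104 0.01917041] 0.04748366881604427
disc 578 [0.57293017 0.00969141] [0.09003268 0.08928531 0.01490415] 0.013895197446653684
blk/card 59 [0.57079936 0.0089812  0.03970262]
[0.33418396 0.94250787] 70.47707767826721 [0.05006946 0.01470291]
((0.5730292797088623, 0.009097468107938766), (0.050102103501558304, 0.014560850337147713), 71.12080383300781)
blk/card 28 [0.5721154  0.00817705 0.06648278]
[-0.35423615 -0.935156  ] -110.74663700733426 [0.04806674 0.00415583]
((0.5728611350059509, 0.008419221267104149), (0.04804567992687225, 0.003987095318734646), 69.814697265625)
stand 438 ((0.5713340044021606, -0.32806146144866943), (0.12109801918268204, 0.11256439238786697), 85.10801696777344) 0.013549810245392258
clip 185 ((0.574907660484314, -0.33923590183258057), (0.048355598002672195, 0.04140264913439751), 29.416566848754883) [ 0.57716617 -0.33866163  0.05941277] 0.08881344956882309
```

```bash
python3 - <<'E'
from h import *
d=np.load('pics/top0.npz');im=d['img'];w=d['w']
for n,(u,v,r) in dict(bottle=(221,140,9),box=(350,285,25),blackmach=(40,200,30),teal=(140,233,30),white=(192,148,8),bin=(250,90,10),tray=(256,285,8),clip=(344,206,14)).items():
    s=w[v-r:v+r+1,u-r:u+r+1].reshape(-1,3);s=s[s[:,2]<1.2];print(n,np.round(s.mean(0),3),'zmax',np.round(np.percentile(s[:,2],98),3))
hsv=cv2.cvtColor(im,cv2.COLOR_RGB2HSV)
save('clip0',np.clip(cv2.resize(im[180:232,316:372],None,fx=10,fy=10,interpolation=0).astype(float)*1.5,0,255).astype('uint8'))
print(hsv[200:204,330:333].tolist(), hsv[190,325],hsv[203,345])
z=w[190:224,326:362,2]*1000
for r in z[::1]: print(' '.join('%3d'%x for x in r))
E
```

```text
bottle [0.759 0.037 0.053] zmax 0.1
box [ 0.339 -0.337  0.149] zmax 0.157
blackmach [0.539 0.496 0.19 ] zmax 0.352
teal [0.472 0.262 0.052] zmax 0.249
white [0.737 0.126 0.032] zmax 0.08
bin [ 1.006 -0.035 -0.166] zmax -0.077
tray [ 0.332 -0.082  0.051] zmax 0.058
clip [ 0.574 -0.338  0.02 ] zmax 0.082
[[[13, 135, 81], [13, 71, 90], [12, 84, 88]], [[13, 115, 84], [14, 67, 91], [17, 78, 88]], [[15, 142, 79], [12, 118, 84], [15, 134, 84]], [[15, 147, 71], [14, 144, 78], [13, 144, 76]]] [14 84 88] [12 41 62]
 -4   0   0   0  -1  -1   0  -1  -6   4   5   1   1  -8   0   0   1   0   0  -3  -3  -2   0  16  12   0  -6  -4  -3  -1  -2   0  -1  -1  -2   0
 -3  -3   1   4   1   2   0  -2   0  -4  -3  -3   1  -5  -3   4  -4  -4  -4  -1   9  20   8  18  12  -1   0  -6  -1   0  -6  -2   5   4   0   1
 -6   1  -2   0  -1   0   0   2  -2   0  -1   0   0 -13  -5  -2   2  -1   9   9  15  10  11  19  11  12  -1   4  -6   2   3   0   0  -9  -2 1533
 -1  -9  -2  -1  -1   0  -6  -1  -3   0   0   2   0   1   6  -2  20   9  13   6  17  17  15  79  13  15   1  -5  -6   2   3   2  -2   3   0  -5
 -2   0  -1 
[... 3613 characters left out ...]
-3   0   2  -8   2  -2   8  18  13   9  11  20  15  12  13  15  14  -1   2   0   2  -4  -6   2   1  -2   2   1   1   0   2
 -2   1   1   5   0  -4   5   2   1   1  -5   7  13  12  13  15  12  14  14   3  -1   5   0   0  -3   0   2  -5  -7   0   1  -2   2  -1   0   3
 -1  -1   0   1  -1   9  -6   0   2   0   0  -6   7  10  13  10  13   7   0   3  -5  -3   4   2  -2  -3  -1   0 1533   5  -3   0   1  -5   4   0
  1   0  -3  -1   1   5  -2   0  -3   1  -2   0   9   8   8  11  -3   0   2 1533   0  -1  -2   2   0  -5  -5  -3   4   2   0   3  -1  -1   0  -2
 -5   4   0   1  -1  -2   0   9   0   5   2  -2   5   0   0  -5  -3   1  -1   0  -7  -9   4   3  -4   1  -4   2   2  -1   1   1  -2   4   5   0
```

View pics/clip0.png

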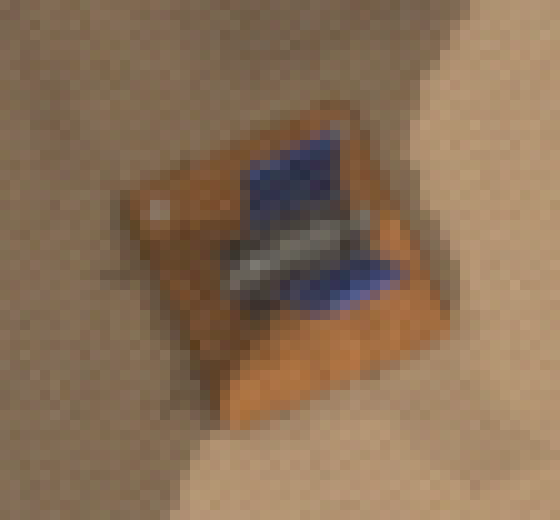

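```bash
cat > clip.py <<'E'
from h import *
from scipy.optimize import minimize
def est(w,u=344,v=206,r=24):
    s=w[v-r:v+r+1,u-r:u+r+1].reshape(-1,3)
    c0=np.array([.573,-.335])
    near=np.linalg.norm(s[:,:2]-c0,axis=1)<.07
    st=s[near&(s[:,2]>.007)&(s[:,2]<.022)]
    allp=s[near&(s[:,2]<.1)]
    up=(allp[:,2]>.007).astype(float)
    low=allp[:,2]<.024; A=allp[low];U=up[low]
    def cost(p):
        a=p[2];d=A[:,:2]-p[:2];x=d@[np.cos(a),np.sin(a)];y=d@[-np.sin(a),np.cos(a)]
        m=1/(1+np.exp(-(.040-abs(x))/.001))/(1+np.exp(-(.038-abs(y))/.001))
        return ((m-U)**2).sum()
    best=min((minimize(cost,[c0[0],c0[1],a],method='Nelder-Mead',options=dict(xatol=1e-5,fatol=1e-3,maxiter=2000)) for a in np.radians([15,25,35,105,115,125])),key=lambda b:b.fun)
    print('stand',best.x[:2],np.degrees(best.x[2]),best.fun)
    for a0 in (15,25,35,105,115,125):
        b=minimize(cost,[c0[0],c0[1],np.radians(a0)],method='Nelder-Mead',options=dict(maxiter=2000));print(a0,b.x,np.degrees(b.x[2])%180,b.fun)
    t=s[near&(s[:,2]>.072)&(s[:,2]<.1)]
    print('handles top',len(t),cv2.minAreaRect(t[:,:2].astype(np.float32)))
E
python3 - <<'E'
from clip import *
est(np.load('pics/top0.npz')['w'])
E
```

```text
stand [ 0.57624005 -0.3406463 ] 26.22883662994518 46.47316268295056
15 [ 0.5762409  -0.34064808  0.4577687 ] 26.228214288767045 46.47317496170654
25 [ 0.57624036 -0.34064587  0.4577574 ] 26.227566955637936 46.47316524212101
35 [ 0.57624008 -0.34064508  0.45774528] 26.22687257899347 46.47317101354098
105 [ 0.57634924 -0.3418073   2.02823002] 116.2090202195621 64.1063711154044
115 [ 0.5763474  -0.34180657  2.02819896] 116.20724038305448 64.1063761496242
125 [ 0.57634868 -0.3418079   2.02826036] 116.21075840454685 64.10637960071733
handles top 49 ((0.5759186744689941, -0.3396873474121094), (0.048493508249521255, 0.02914799004793167), 23.59122657775879)
```

```bash
python3 -m inch '[[0,0,0,0,0,-0.075],[0,0,0,0,0,-0.075],[0,0,0,0,0,-0.075],[0,0,0,0,0,-0.075],[0,0,0,0,0,-0.075]]' 1 30; python3 -m inch '[[0.9,0.14,0,0,0,0],[0.9,0.14,0,0,0,0],[0.9,0.14,0,0,0,0],[0.9,0.14,0,0,0,0],[0.9,0.14,0,0,0,0]]'
python3 - <<'E'
from h import *
s=read_state();print(R.from_quat(s['eef_rot']).as_matrix().round(4),s['joint_positions'].round(3),s['time'])
E
```

```text
time: 0.72
ee_pos: [0.2677, -0.5645, 0.2221]
eef_rot: [0.816, 0.578, 0.0, -0.0]
ft_force: [-0.4, 0.8, 0.2]
width: 0.0871
time: 1.35
ee_pos: [0.355, -0.4033, 0.2222]
eef_rot: [0.817, 0.576, -0.0, -0.0]
ft_force: [1.0, 0.2, -0.6]
width: 0.0872
[[ 3.360e-01  9.419e-01 -4.000e-04]
 [ 9.419e-01 -3.360e-01  3.000e-04]
 [ 2.000e-04 -5.000e-04 -1.000e+00]] [ 1.019  0.156 -0.282  1.682  0.045  1.311  0.386] 1.35
```

```bash
cat > go.py <<'E'
from h import *
def go(p,yaw=None):
    s=read_state();M=R.from_quat(s['eef_rot']).as_matrix();p=np.array(p)
    print('t',round(s['time'],2),'pos',s['ee_pos'].round(4),'w',round(s['width'],4),'F',s['ft_force'].round(1),'q',s['joint_positions'].round(2))
    print('units xyz',((M.T@(p-s['ee_pos']))/.04).round(3))
    if yaw is not None:
        c,n=np.cos(np.radians(yaw)),np.sin(np.radians(yaw))
        y=np.array([c,n,0]);z=np.array([0,0,-1.]);T=np.c_[np.cross(y,z),y,z]
        print('turn units',(R.from_matrix(M.T@T).as_rotvec()/np.radians(120)).round(4))
E
python3 -c "
from go import *
go([.573,.009,.11],-19.6)"
```

```text
t 1.35 pos [ 0.355  -0.4033  0.2222] w 0.0872 F [ 1.   0.2 -0.6] q [ 1.02  0.16 -0.28  1.68  0.04  1.31  0.39]
units xyz [11.54   1.671  2.808]
turn units [-0.0002 -0.0001 -0.0003]
```

```bash
python3 -m inch '[[1,0.14,0,0,0,0],[1,0.14,0,0,0,0],[1,0.14,0,0,0,0],[1,0.14,0,0,0,0],[1,0.14,0,0,0,0]]'; python3 -m inch '[[1,0.14,0,0,0,0],[1,0.14,0,0,0,0],[1,0.14,0,0,0,0],[1,0.14,0,0,0,0],[0,0,0,0,0,0]]'
python3 -c "
from go import *
go([.573,.009,.11],-19.6)"
```

```text
time: 1.98
ee_pos: [0.4485, -0.2244, 0.2223]
eef_rot: [0.817, 0.576, -0.0, -0.0]
ft_force: [0.3, -0.1, 0.8]
width: 0.087
time: 2.6
ee_pos: [0.5238, -0.0789, 0.2223]
eef_rot: [0.816, 0.578, 0.0, -0.001]
ft_force: [-0.5, -0.4, 0.1]
width: 0.0867
t 2.6 pos [ 0.5238 -0.0789  0.2223] w 0.0867 F [-0.5 -0.4  0.1] q [ 0.6   0.17 -0.59  1.69  0.09  1.31 -0.35]
units xyz [2.478 0.436 2.811]
turn units [-0.0003 -0.0007  0.0023]
```

```bash
python3 -m inch '[[0.8,0.14,0,0,0,0],[0.8,0.14,0,0,0,0],[0.8,0.14,0.5,0,0,0],[0,0,0.8,0,0,0],[0,0,0.8,0,0,0]]'; python3 -m inch '[[0,0,0.4,0,0,0],[0,0,0,0,0,0]]'
python3 - <<'E'
from go import *
go([.573,.009,.022],-19.6)
for n in('scene','top'):
    c=camera(n);save(n+'1',c['img']);np.savez('pics/'+n+'1.npz',w=world(c),img=c['img'])
im=np.load('pics/top1.npz')['img'];save('top1c',cv2.resize(im[120:270,150:380],None,fx=3,fy=3,interpolation=3))
im=np.load('pics/scene1.npz')['img'];save('scene1c',cv2.resize(im[140:320,140:440],None,fx=2.6,fy=2.6,interpolation=3))
E
```

```text
time: 3.22
ee_pos: [0.5709, 0.0014, 0.1373]
eef_rot: [0.817, 0.576, -0.0, 0.0]
ft_force: [0.1, -0.6, -0.6]
width: 0.0872
time: 3.48
ee_pos: [0.5706, 0.0016, 0.1219]
eef_rot: [0.818, 0.576, -0.001, -0.0]
ft_force: [0.2, 0.4, -0.7]
width: 0.0867
t 3.48 pos [0.5706 0.0016 0.1219] w 0.0867 F [ 0.2  0.4 -0.7] q [ 0.43  0.36 -0.62  1.7   0.22  1.15 -0.59]
units xyz [ 1.970e-01 -1.000e-03  2.496e+00]
turn units [-0.0008  0.0004 -0.0006]
```

View pics/scene1c.png

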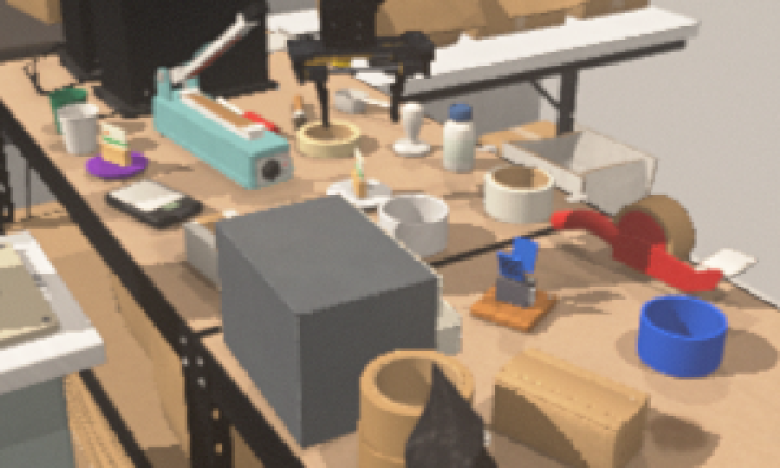

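View pics/top1c.png

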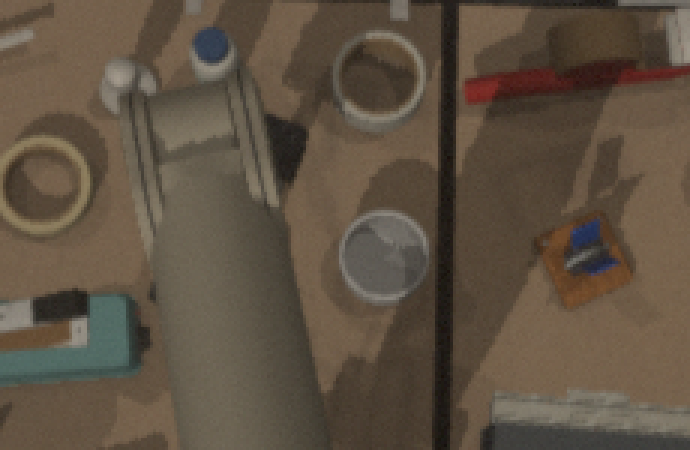

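Candidates (top picture): the lid could be the aluminium disc with the card at (229,203) or the purple look-alike at (132,288). The tin could be the open aluminium tin at (278,207), the pale tape roll at (276,148), the blue one at (401,176) or the grey and green cups at (87,294) and (60,290). The clip is the only one, at (344,206). The crops confirm my choices: lid (229,203), tin (278,207), clip (344,206). The scene crop shows the hand above the lid, between the tape roll and the bottle, touching nothing.

```bash
python3 -m inch '[[0.2,0,0,0,0,0],[0,0,0.6,0,0,0],[0,0,0.6,0,0,0],[0,0,0.6,0,0,0],[0,0,0.4,0,0,0]]'; python3 -m inch '[[0,0,0.2,0,0,0],[0,0,0.08,0,0,0],[0,0,0,0,0,0]]'
python3 - <<'E'
from go import *
go([.573,.009,.022],-19.6)
c=camera('scene');im=c['img'];save('scene2c',cv2.resize(im[140:260,200:400],None,fx=4,fy=4,interpolation=3))
E
```

```text
time: 4.2
ee_pos: [0.5741, 0.0103, 0.0342]
eef_rot: [0.817, 0.576, 0.0, 0.0]
ft_force: [-0.1, -0.1, 0.4]
width: 0.087
time: 4.58
ee_pos: [0.5742, 0.0099, 0.0238]
eef_rot: [0.817, 0.576, 0.0, 0.0]
ft_force: [0.1, 0.1, -0.1]
width: 0.0869
t 4.58 pos [0.5742 0.0099 0.0238] w 0.0869 F [ 0.1  0.1 -0.1] q [ 0.38  0.48 -0.58  1.77  0.31  0.98 -0.67]
units xyz [-0.031 -0.021  0.046]
turn units [ 0.0003 -0.0001 -0.0003]
```

View pics/scene2c.png

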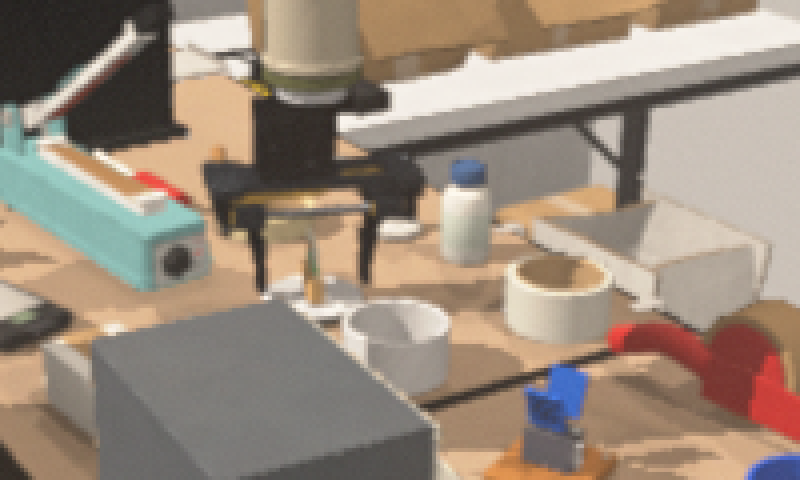

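The fingers at (255,270) and (367,265) straddle the block at (313,285). Next I close.

```bash
python3 -m inch '[[0,0,0.04,0,0,0],[0,0,0,0,0,0],[0,0,0,0,0,0],[0,0,0,0,0,0],[0,0,0,0,0,0]]' -1 20; python3 -m inch '[[0,0,0,0,0,0],[0,0,0,0,0,0],[0,0,0,0,0,0]]'; python3 -m inch '[[0,0,-0.3,0,0,0],[0,0,-0.6,0,0,0],[0,0,-0.6,0,0,0],[0,0,-0.5,0,0,0],[0,0,0,0,0,0]]'
python3 - <<'E'
from go import *
go([.567,-.138,.12],-19.6)
for n in('scene','top'):
    c=camera(n);save(n+'3',c['img']);np.savez('pics/'+n+'3.npz',w=world(c),img=c['img'])
im=np.load('pics/scene3.npz')['img'];save('scene3c',cv2.resize(im[140:260,200:400],None,fx=4,fy=4,interpolation=3))
E
```

```text
time: 5.25
ee_pos: [0.5738, 0.0098, 0.0217]
eef_rot: [0.817, 0.576, 0.0, 0.0]
ft_force: [0.1, 0.2, -0.3]
width: 0.0449
time: 5.62
ee_pos: [0.5738, 0.0098, 0.0217]
eef_rot: [0.817, 0.576, 0.0, 0.0]
ft_force: [-0.5, 0.4, -0.1]
width: 0.015
time: 6.25
ee_pos: [0.5749, 0.0099, 0.1035]
eef_rot: [0.817, 0.576, 0.001, 0.001]
ft_force: [-0.1, -0.1, -1.6]
width: 0.0139
t 6.25 pos [0.5749 0.0099 0.1035] w 0.0139 F [-0.1 -0.1 -1.6] q [ 0.41  0.38 -0.62  1.71  0.25  1.12 -0.62]
units xyz [-3.548  1.059 -0.412]
turn units [ 0.0014 -0.0003 -0.0003]
```

View pics/scene3c.png

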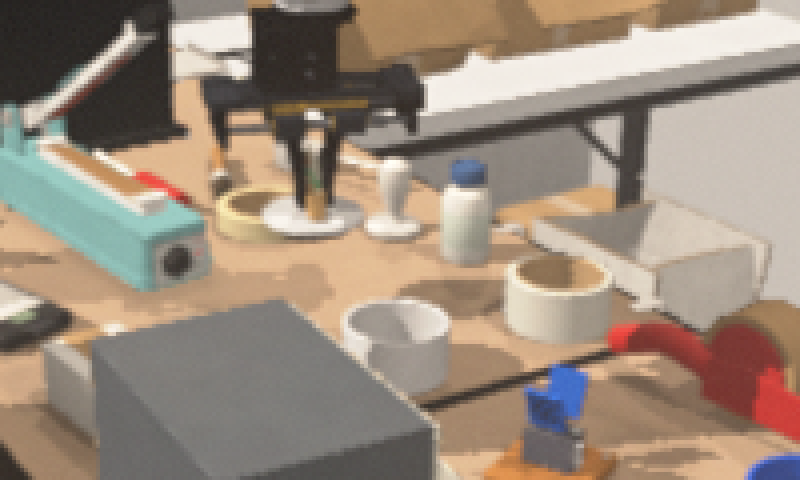

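```bash
python3 -m inch '[[-0.5,0.15,0,0,0,0],[-0.7,0.22,0,0,0,0],[-0.7,0.22,0,0,0,0],[-0.7,0.2,0,0,0,0],[-0.6,0.18,0,0,0,0]]'; python3 -m inch '[[-0.32,0.07,0,0,0,0],[0,0,0,0,0,0],[0,0,0,0,0,0]]'
python3 - <<'E'
from go import *
go([.5675,-.1372,.0637],-19.6)
E
```

```text
time: 6.98
ee_pos: [0.5664, -0.1249, 0.1004]
eef_rot: [0.817, 0.576, -0.001, -0.001]
ft_force: [0.5, -0.1, -2.3]
width: 0.0138
time: 7.35
ee_pos: [0.5658, -0.1352, 0.1016]
eef_rot: [0.817, 0.577, 0.0, -0.0]
ft_force: [-0.3, 0.4, -1.2]
width: 0.0138
t 7.35 pos [ 0.5658 -0.1352  0.1016] w 0.0138 F [-0.3  0.4 -1.2] q [ 0.61  0.39 -0.56  1.7   0.23  1.12 -0.35]
units xyz [-0.033  0.058  0.947]
turn units [-0.0002 -0.0003  0.0005]
```

```bash
python3 -m inch '[[-0.03,0.06,0.3,0,0,0],[0,0,0.3,0,0,0],[0,0,0,0,0,0],[0,0,0,0,0,0]]'
python3 - <<'E'
from go import *
go([.5675,-.1372,.0637],-19.6)
for n in('scene','top'):
    c=camera(n);save(n+'4',c['img']);np.savez('pics/'+n+'4.npz',w=world(c),img=c['img'])
im=np.load('pics/scene4.npz')['img'];save('scene4c',cv2.resize(im[170:260,250:350],None,fx=6,fy=6,interpolation=3))
w=np.load('pics/scene4.npz')['w'];s=w[190:250,260:330].reshape(-1,3);m=(s[:,2]>.03)&(s[:,2]<.052)&(np.linalg.norm(s[:,:2]-[.567,-.138],axis=1)<.055)
p=s[m];f=lambda x:np.hypot(p[:,0]-x[0],p[:,1]-x[1])-.045
from scipy.optimize import least_squares
print(len(p),least_squares(f,[.567,-.138],loss='soft_l1',f_scale=.002).x)
E
```

```text
time: 7.85
ee_pos: [0.5676, -0.1385, 0.0777]
eef_rot: [0.817, 0.576, -0.0, -0.0]
ft_force: [-0.8, 0.4, -0.7]
width: 0.014
t 7.85 pos [ 0.5676 -0.1385  0.0777] w 0.014 F [-0.8  0.4 -0.7] q [ 0.61  0.42 -0.55  1.71  0.24  1.08 -0.36]
units xyz [ 0.03  -0.013  0.35 ]
turn units [-0.0001 -0.     -0.0001]
176 [ 0.56985057 -0.13788357]
```

View pics/scene4c.png

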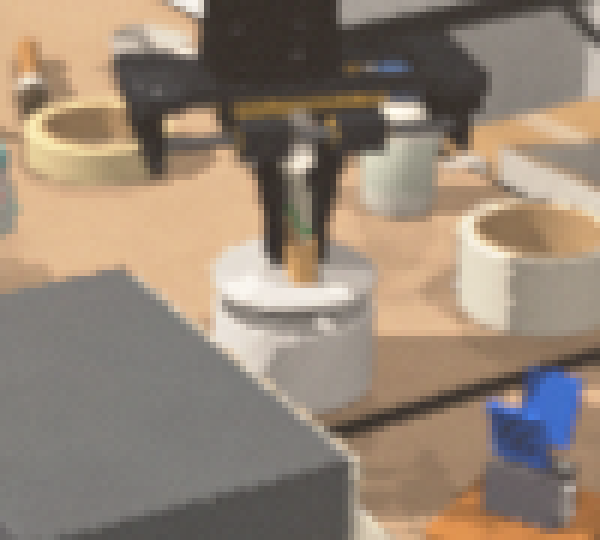

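The disc spans columns 212–378 and the tin 213–375, so they are concentric with a thin gap. I lower gently.

```bash
python3 -m inch '[[0.02,-0.01,0.1,0,0,0],[0,0,0.1,0,0,0],[0,0,0.07,0,0,0],[0,0,0.03,0,0,0],[0,0,0,0,0,0]]'; python3 -m inch '[[0,0,0.03,0,0,0],[0,0,0.02,0,0,0],[0,0,0,0,0,0]]'
```

```text
time: 8.57
ee_pos: [0.5674, -0.1378, 0.0657]
eef_rot: [0.817, 0.576, -0.0, -0.0]
ft_force: [-0.2, 0.1, -1.5]
width: 0.0143
time: 8.95
ee_pos: [0.5675, -0.1378, 0.0638]
eef_rot: [0.817, 0.576, 0.0, 0.0]
ft_force: [-0.2, 0.0, -2.1]
width: 0.0136
```

```bash
python3 -m inch '[[0,0,0.02,0,0,0],[0,0,0.02,0,0,0],[0,0,0,0,0,0]]'; python3 -m inch '[[0,0,0.03,0,0,0],[0,0,0,0,0,0]]'
```

```text
time: 9.32
ee_pos: [0.5675, -0.1378, 0.0637]
eef_rot: [0.817, 0.576, -0.0, 0.0]
ft_force: [-6.4, 1.2, 14.4]
width: 0.0137
time: 9.57
ee_pos: [0.5676, -0.1378, 0.0635]
eef_rot: [0.817, 0.576, -0.0, 0.001]
ft_force: [-12.9, 2.5, 25.0]
width: 0.0135
```

```bash
python3 -m inch '[[0,0,-0.05,0,0,0],[0,0,0,0,0,0]]'; python3 -m inch '[[0,0,0,0,0,0],[0,0,0,0,0,0],[0,0,0,0,0,0],[0,0,0,0,0,0]]' 0.2
python3 - <<'E'
from h import *
print(read_state()['width'])
c=camera('scene');save('scene5c',cv2.resize(c['img'][170:260,250:350],None,fx=6,fy=6,interpolation=3))
E
```

```text
time: 9.82
ee_pos: [0.5678, -0.1378, 0.0636]
eef_rot: [0.817, 0.576, 0.0, 0.0]
ft_force: [-1.8, 0.0, 7.4]
width: 0.014
time: 10.32
ee_pos: [0.5675, -0.1378, 0.0628]
eef_rot: [0.817, 0.576, -0.0, -0.0]
ft_force: [0.7, -0.3, -0.4]
width: 0.0454
0.04540942072273662
```

View pics/scene5c.png

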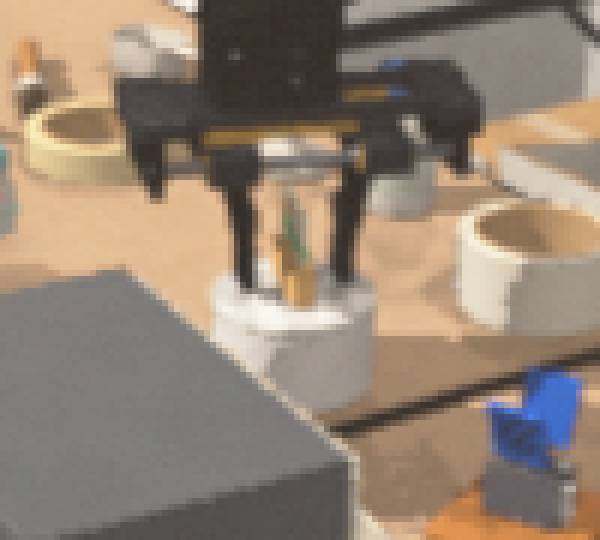

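```bash
python3 -m inch '[[0,0,-0.4,0,0,0],[0,0,-0.7,0,0,0],[0,0,-0.7,0,0,0],[0,0,-0.7,0,0,0],[0,0,-0.5,0,0,0]]' 1; python3 -m inch '[[-0.8,0,0,0,0,-0.076],[-0.8,0,0,0,0,-0.076],[-0.8,0,0,0,0,-0.076],[-0.8,0,0,0,0,-0.076],[-0.8,0,0,0,0,-0.076]]'; python3 -m inch '[[0,0,0,0,0,0]]'
python3 - <<'E'
from go import *
go([.576,-.340,.12],26)
for n in('scene','top'):
    c=camera(n);save(n+'6',c['img']);np.savez('pics/'+n+'6.npz',w=world(c),img=c['img'])
im=np.load('pics/top6.npz')['img'];save('top6c',cv2.resize(im[120:270,200:390],None,fx=4,fy=4,interpolation=3))
im=np.load('pics/scene6.npz')['img'];save('scene6c',cv2.resize(im[150:260,240:370],None,fx=5,fy=5,interpolation=3))
E
```

```text
time: 11.0
ee_pos: [0.568, -0.1377, 0.1857]
eef_rot: [0.817, 0.576, 0.001, 0.001]
ft_force: [-0.1, -0.2, 0.0]
width: 0.0858
time: 11.62
ee_pos: [0.5637, -0.2951, 0.1845]
eef_rot: [0.528, 0.849, -0.0, 0.001]
ft_force: [0.7, -0.2, 0.2]
width: 0.0873
time: 11.75
ee_pos: [0.5633, -0.2966, 0.1835]
eef_rot: [0.531, 0.847, -0.0, 0.0]
ft_force: [-0.7, -0.0, 0.2]
width: 0.087
t 11.75 pos [ 0.5633 -0.2966  0.1835] w 0.087 F [-0.7 -0.   0.2] q [ 0.86  0.45 -0.6   1.46  0.25  1.32  0.69]
units xyz [-1.114 -0.188  1.588]
turn units [ 0.      0.0003 -0.0014]
```

View pics/top6c.png

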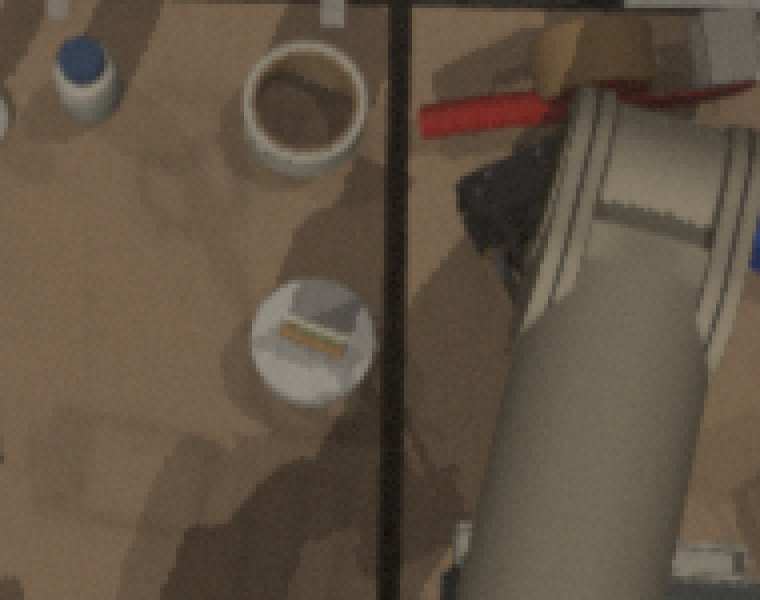

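View pics/scene6c.png

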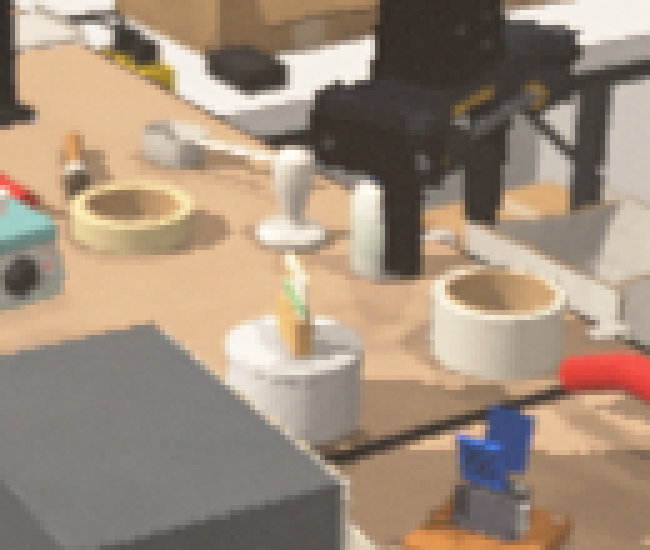

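The lid sits level on the tin at scene-crop (295,375), and top-crop (313,340) agrees. I measure the card and check the plane of the disc.

```bash
cat > lid.py <<'E'
from h import *
def lid(w):
    def pts(u,v,r,z0,z1):
        s=w[v-r:v+r+1,u-r:u+r+1].reshape(-1,3);return s[(s[:,2]>z0)&(s[:,2]<z1)]
    p=pts(278,205,20,.048,.064);print('disc c',(p.max(0)+p.min(0))[:2]/2,np.ptp(p,0)[:2],np.median(p[:,2]))
    c=np.linalg.lstsq(np.c_[p[:,:2]-p[:,:2].mean(0),np.ones(len(p))],p[:,2],rcond=None)[0];print('tilt deg',np.degrees(c[:2]).round(2),c[2])
    for z0,z1 in((.07,.09),(.095,.125)):
        p=pts(278,203,20,z0,z1);q=p[:,:2]-p[:,:2].mean(0);V=np.linalg.svd(q)[2];print('blk/card',len(p),np.degrees(np.arctan2(V[0][1],V[0][0]))%180,cv2.minAreaRect(p[:,:2].astype(np.float32)),p[:,2].max(),np.median(p[:,2]))
E
python3 -c "
from lid import *
lid(np.load('pics/top6.npz')['w'])"
```

```text
disc c [ 0.56619994 -0.13905215] [0.09034698 0.08870263] 0.05559146722476638
tilt deg [-0.53  0.09] 0.055528059212683646
blk/card 52 70.44726654813608 ((0.5666874051094055, -0.13844886422157288), (0.04758993536233902, 0.014510281383991241), 70.18344116210938) 0.0892390180021101 0.08200348667246804
blk/card 36 69.90943581042946 ((0.5669147372245789, -0.13788089156150818), (0.049475330859422684, 0.003816975513473153), 70.34722900390625) 0.11853956924756748 0.10986180940786139
```

```bash
python3 -m inch '[[-0.5,-0.08,0.4,0,0,0],[-0.5,-0.09,0.5,0,0,0],[-0.11,-0.02,0.6,0,0,0],[0,0,0,0,0,0],[0,0,0,0,0,0]]'
python3 - <<'E'
from go import *
go([.576,-.340,.055],26)
c=camera('scene');im=c['img'];save('scene7c',cv2.resize(im[180:280,280:400],None,fx=6,fy=6,interpolation=3))
E
```

```text
time: 12.48
ee_pos: [0.577, -0.3359, 0.1245]
eef_rot: [0.53, 0.848, 0.0, 0.001]
ft_force: [-0.1, -0.0, 0.4]
width: 0.0873
t 12.47 pos [ 0.577  -0.3359  0.1245] w 0.0873 F [-0.1 -0.   0.4] q [ 0.86  0.55 -0.57  1.43  0.3   1.24  0.72]
units xyz [-0.08  -0.07   1.738]
turn units [0.0005 0.0004 0.0002]
```

View pics/scene7c.png

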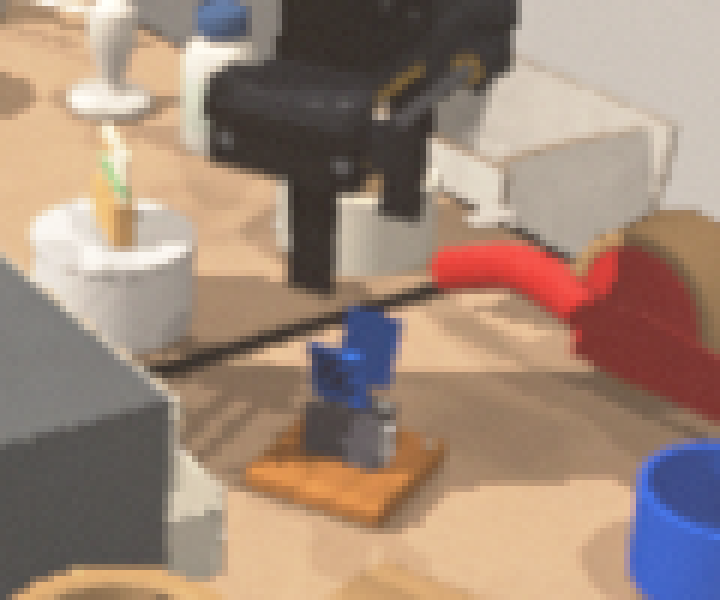

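The fingers at (312,280) and (403,210) hang above and either side of the handles at (355,355). Down.

```bash
python3 -m inch '[[-0.08,-0.07,0.1,0,0,0],[0,0,0.4,0,0,0],[0,0,0.5,0,0,0],[0,0,0.5,0,0,0],[0,0,0.2,0,0,0]]'; python3 -m inch '[[0,0,0,0,0,0],[0,0,0,0,0,0]]'
python3 - <<'E'
from go import *
go([.576,-.340,.055],26)
c=camera('scene');im=c['img'];save('scene8c',cv2.resize(im[180:280,280:400],None,fx=6,fy=6,interpolation=3))
E
```

```text
time: 13.15
ee_pos: [0.5742, -0.3405, 0.0524]
eef_rot: [0.53, 0.848, -0.0, -0.001]
ft_force: [0.9, -0.1, -0.7]
width: 0.0872
time: 13.4
ee_pos: [0.5757, -0.3412, 0.0557]
eef_rot: [0.53, 0.848, 0.0, 0.001]
ft_force: [-0.0, 0.4, -0.6]
width: 0.087
t 13.4 pos [ 0.5757 -0.3412  0.0557] w 0.087 F [-0.   0.4 -0.6] q [ 0.86  0.62 -0.55  1.49  0.34  1.13  0.7 ]
units xyz [0.024 0.021 0.016]
turn units [ 0.0003  0.0004 -0.0003]
```

View pics/scene8c.png

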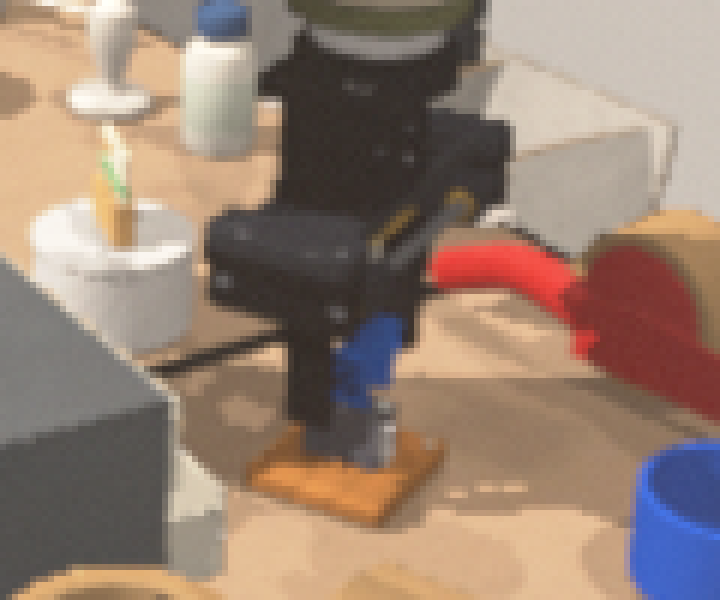

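```bash
python3 -m inch '[[0.02,0.02,0.01,0,0,0],[0,0,0,0,0,0],[0,0,0,0,0,0],[0,0,0,0,0,0],[0,0,0,0,0,0]]' -1 4; python3 -m inch '[[0,0,0,0,0,0],[0,0,0,0,0,0],[0,0,0,0,0,0]]'
```

```text
time: 14.08
ee_pos: [0.5756, -0.34, 0.0546]
eef_rot: [0.53, 0.848, 0.0, 0.0]
ft_force: [-0.6, -0.2, 0.2]
width: 0.0469
time: 14.45
ee_pos: [0.5756, -0.34, 0.0546]
eef_rot: [0.53, 0.848, 0.0, 0.0]
ft_force: [0.4, 0.3, 0.6]
width: 0.0468
```

```bash
python3 -m inch '[[0,0,0,0,0,0],[0,0,0,0,0,0],[0,0,0,0,0,0],[0,0,0,0,0,0]]' -1 30
python3 - <<'E'
from go import *
go([.576,-.340,.12],26)
c=camera('scene');im=c['img'];save('scene9c',cv2.resize(im[180:280,280:400],None,fx=6,fy=6,interpolation=3))
E
```

```text
time: 14.95
ee_pos: [0.5764, -0.3398, 0.0552]
eef_rot: [0.53, 0.848, 0.0, 0.001]
ft_force: [2.1, 1.2, 5.3]
width: 0.0236
t 14.95 pos [ 0.5764 -0.3398  0.0552] w 0.0236 F [2.1 1.2 5.3] q [ 0.86  0.62 -0.55  1.49  0.34  1.13  0.7 ]
units xyz [-0.002 -0.009 -1.619]
turn units [ 0.0007  0.0004 -0.0001]
```

View pics/scene9c.png

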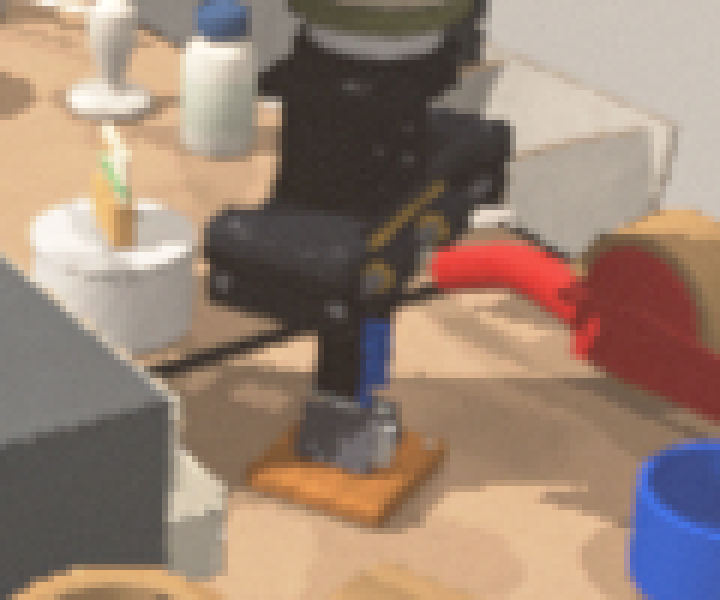

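Width 23.6 mm means it is squeezed to the stop. The jaws are spread at (350,435). I lift straight up.

```bash
python3 -m inch '[[0,0,-0.1,0,0,0],[0,0,-0.3,0,0,0],[0,0,-0.6,0,0,0],[0,0,-0.8,0,0,0],[0,0,-0.8,0,0,0]]'; python3 -m inch '[[0,0,-0.5,0,0,0],[0,0,-0.3,0,0,0],[0,0,0,0,0,0],[0,0,0,0,0,0]]'
python3 - <<'E'
from go import *
go([.5668,-.138,.19],-19.7)
c=camera('scene');im=c['img'];save('scene10c',cv2.resize(im[150:280,260:400],None,fx=4.5,fy=4.5,interpolation=3))
E
```

```text
time: 15.62
ee_pos: [0.5752, -0.3401, 0.16]
eef_rot: [0.53, 0.848, -0.0, -0.0]
ft_force: [0.3, -1.5, -1.3]
width: 0.0238
time: 16.12
ee_pos: [0.575, -0.3398, 0.1893]
eef_rot: [0.53, 0.848, -0.0, -0.001]
ft_force: [0.4, -0.1, -1.0]
width: 0.0235
t 16.12 pos [ 0.575  -0.3398  0.1893] w 0.0235 F [ 0.4 -0.1 -1. ] q [ 0.87  0.51 -0.58  1.35  0.28  1.36  0.74]
units xyz [ 4.626  2.025 -0.014]
turn units [-0.0008 -0.0004  0.3806]
```

View pics/scene10c.png

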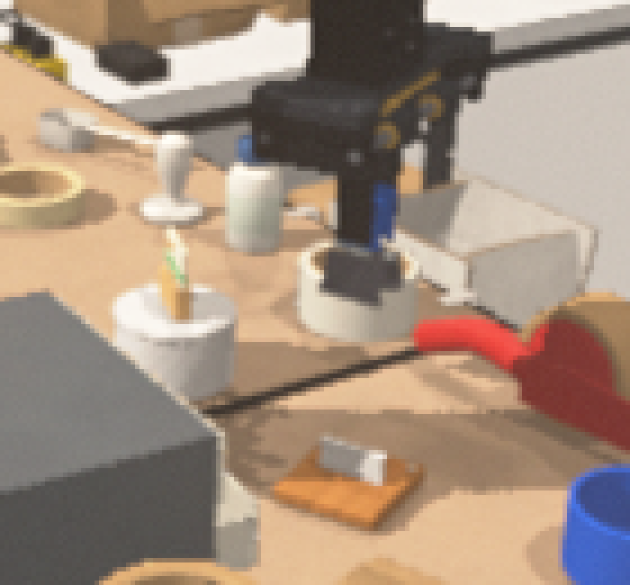

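The clip hangs open below the hand at (360,270) and the tongue at (352,460) is free. I turn back to the card's direction.

```bash
python3 -m inch '[[0,0,0,0,0,0.076],[0,0,0,0,0,0.076],[0,0,0,0,0,0.076],[0,0,0,0,0,0.076],[0,0,0,0,0,0.077]]'; python3 -m inch '[[0.5,-0.18,0,0,0,0],[0.7,-0.26,0,0,0,0],[0.7,-0.26,0,0,0,0],[0.7,-0.26,0,0,0,0],[0.6,-0.22,0,0,0,0]]'; python3 -m inch '[[0,0,0,0,0,0],[0,0,0,0,0,0]]'
python3 - <<'E'
from go import *
go([.5668,-.138,.19],-19.7)
c=camera('scene');np.savez('pics/scene11.npz',w=world(c),img=c['img']);im=c['img'];save('scene11c',cv2.resize(im[150:280,240:380],None,fx=4.5,fy=4.5,interpolation=3))
E
```

```text
time: 16.8
ee_pos: [0.5752, -0.3398, 0.1895]
eef_rot: [0.819, 0.573, -0.0, -0.001]
ft_force: [-0.0, 1.0, -0.7]
width: 0.0234
time: 17.42
ee_pos: [0.5741, -0.2004, 0.1902]
eef_rot: [0.816, 0.578, -0.0, -0.0]
ft_force: [0.4, 0.2, -0.6]
width: 0.0235
time: 17.68
ee_pos: [0.5741, -0.2035, 0.1903]
eef_rot: [0.817, 0.576, -0.0, 0.0]
ft_force: [0.7, -0.4, -0.8]
width: 0.0239
t 17.68 pos [ 0.5741 -0.2035  0.1903] w 0.0239 F [ 0.7 -0.4 -0.8] q [ 0.67  0.36 -0.51  1.53  0.18  1.3  -0.2 ]
units xyz [ 1.482 -0.722  0.008]
turn units [-0.0001  0.0002  0.0007]
```

View pics/scene11c.png

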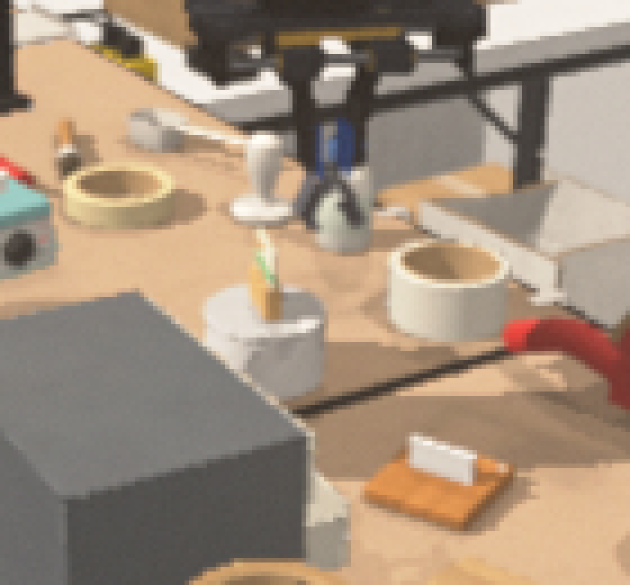

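```bash
python3 -m inch '[[0.5,-0.24,0,0,0,0],[0.5,-0.24,0,0,0,0],[0.48,-0.24,0,0,0,0],[0,0,0,0,0,0],[0,0,0,0,0,0]]'; python3 -m inch '[[0,0,0,0,0,0]]'
python3 - <<'E'
from go import *
go([.5668,-.138,.134],-19.7)
c=camera('scene');np.savez('pics/scene12.npz',w=world(c),img=c['img']);im=c['img'];w=world(c);save('scene12c',cv2.resize(im[160:250,250:350],None,fx=6,fy=6,interpolation=3))
s=w[150:260,250:350].reshape(-1,3);cc=im[150:260,250:350].reshape(-1,3)
x=np.array([np.cos(np.radians(-19.7)),np.sin(np.radians(-19.7))]);y=np.array([-x[1],x[0]])
d=s[:,:2]-read_state()['ee_pos'][:2];a=d@x;b=d@y
m=(abs(a)<.03)&(abs(b)<.035)&(s[:,2]>.145)&(s[:,2]<.19)
for i in np.where(m)[0]: print((a[i]*1000).round(1),(b[i]*1000).round(1),(s[i,2]*1000).round(1),cc[i])
E
```

```text
time: 18.35
ee_pos: [0.5673, -0.1385, 0.1906]
eef_rot: [0.818, 0.575, -0.0, 0.0]
ft_force: [0.2, -0.9, -0.2]
width: 0.0234
time: 18.48
ee_pos: [0.5672, -0.139, 0.1905]
eef_rot: [0.818, 0.575, -0.0, 0.0]
ft_force: [0.2, -0.2, 0.1]
width: 0.0233
t 18.48 pos [ 0.5672 -0.139   0.1905] w 0.0233 F [ 0.2 -0.2  0.1] q [ 0.61  0.31 -0.54  1.59  0.17  1.28 -0.31]
units xyz [ 0.021 -0.019  1.412]
turn units [ 0.      0.0002 -0.001 ]
5.8 15.2 185.4 [138 128 120]
7.2 7.8 188.0 [84 80 89]
9.1 2.0 189.9 [59 64 91]
0.7 8.1 184.9 [109 102  97]
4.2 8.9 184.4 [91 84 80]
6.6 5.1 185.6 [82 78 77]
8.5 -0.7 187.5 [75 75 91]
-0.1 4.4 182.9 [103  99  96]
2.7 2.4 183.4 [94 88 84]
7.3 7.7 181.2 [97 90 86]
10.7 8.1 180.8 [104  99 100]
8.1 -15.1 189.4 [ 82  83 101]
11.2 -15.6 189.4 [102  99 110]
-9.7 19.3 174.7 [119 110 110]
-9.1 8.0 178.8 [114 117 133]
-10.5 -11.6 186.1 [108 120 148]
-7.9 -14.3 186.9 [83 85 99]
-4.6 -14.2 186.6 [94 89 87]
-1.3 -14.1 186.4 [93 85 82]
8.5 11.9 176.2 [94 87 84]
10.1 5.4 178.4 [98 92 88]
11.9 -13.3 185.1 [103  98  97]
-11.6 11.0 174.5 [120 114 114]
-10.1 3.5 177.2 [114 110 113]
-7.
[... 2105 characters left out ...]
0.9 152.3 [127 106  90]
15.2 -3.4 153.8 [77 68 66]
17.1 -8.6 155.7 [76 70 68]
17.4 -20.2 160.2 [119 101  88]
-19.4 -9.9 155.5 [128 118 115]
-18.8 -21.2 159.9 [105  98 101]
-15.1 -19.3 158.9 [105  98  93]
13.5 -10.1 153.1 [101  87  79]
16.2 -12.6 153.9 [78 73 71]
17.4 -20.3 156.8 [107  92  83]
21.2 -18.4 155.7 [182 151 123]
-20.6 -15.3 154.3 [172 157 145]
-18.5 -20.1 156.1 [106  98  96]
-15.6 -21.9 156.5 [91 85 82]
-12.0 -20.2 155.6 [132 123 116]
13.1 -12.1 150.4 [152 129 111]
14.4 -19.8 153.4 [118 102  94]
17.4 -20.7 153.5 [141 119 100]
21.1 -19.1 152.6 [200 164 131]
-17.7 -17.0 151.3 [171 158 145]
-14.2 -15.9 150.6 [149 138 127]
-12.8 -23.7 153.6 [165 152 140]
15.0 -17.8 149.1 [174 145 121]
```

View pics/scene12c.png

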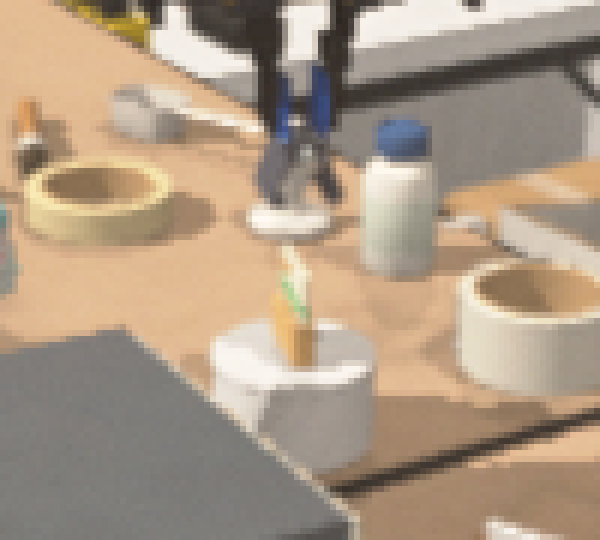

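```bash
cat > rel.py <<'E'
from h import *
def rel(n):
    f=np.load(n);w=f['w'];s=w[150:260,250:350].reshape(-1,3);cc=f['img'][150:260,250:350].reshape(-1,3)
    x=np.array([np.cos(np.radians(-19.7)),np.sin(np.radians(-19.7))]);y=np.array([-x[1],x[0]])
    d=s[:,:2]-[.5668,-.138];a=d@x*1000;b=d@y*1000;z=s[:,2]*1000
    m=(abs(a)<12)&(abs(b)<35)&(z>86)&(z<125)
    print('card n',m.sum(),'x med',np.median(a[m]),'x pct',np.percentile(a[m],[5,50,95]).round(1),'y range',np.percentile(b[m],[2,98]).round(1),'z',np.percentile(z[m],98).round(1))
rel('pics/scene12.npz')
rel('pics/scene11.npz')
E
python3 rel.py
```

```text
card n 42 x med 0.5935311908046077 x pct [-0.6  0.6  2.4] y range [-27.   25.6] z 112.2
card n 42 x med 0.31840378605757624 x pct [-0.4  0.3  2.4] y range [-27.4  25.9] z 111.7
```

```bash
python3 -m inch '[[0.02,0,0.2,0,0,0],[0,0,0.3,0,0,0],[0,0,0.3,0,0,0],[0,0,0.1,0,0,0],[0,0,0,0,0,0]]'
python3 - <<'E'
from go import *
go([.5671,-.138,.134],-19.7)
c=camera('scene');np.savez('pics/scene13.npz',w=world(c),img=c['img']);im=c['img'];save('scene13c',cv2.resize(im[160:250,250:350],None,fx=6,fy=6,interpolation=3))
E
```

```text
time: 19.15
ee_pos: [0.5674, -0.1373, 0.1542]
eef_rot: [0.818, 0.575, -0.0, -0.0]
ft_force: [0.1, 0.0, -0.6]
width: 0.0238
t 19.15 pos [ 0.5674 -0.1373  0.1542] w 0.0238 F [ 0.1  0.  -0.6] q [ 0.6   0.34 -0.54  1.64  0.18  1.21 -0.32]
units xyz [-0.018 -0.001  0.504]
turn units [-0.0003  0.     -0.0004]
```

View pics/scene13c.png

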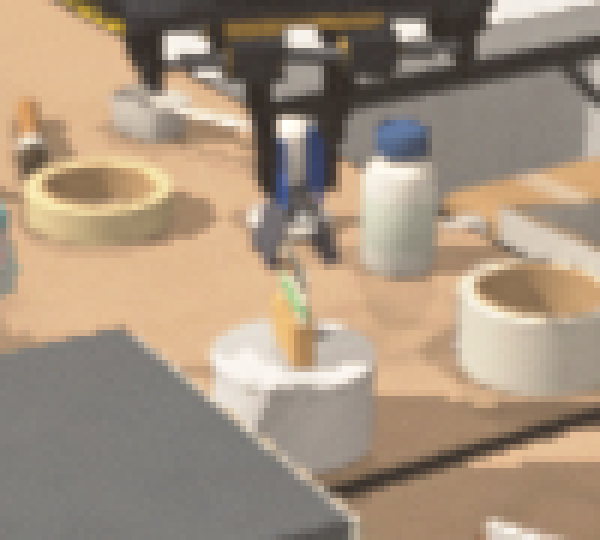

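The jaw tips at (265,255) and (328,250) straddle the card top at (293,255) evenly. I lower the rest.

```bash
python3 -m inch '[[0,0,0.15,0,0,0],[0,0,0.2,0,0,0],[0,0,0.14,0,0,0],[0,0,0,0,0,0],[0,0,0,0,0,0]]'
python3 - <<'E'
from go import *
go([.5671,-.138,.134],-19.7)
for n in('scene','top'):
    c=camera(n);save(n+'14',c['img']);np.savez('pics/'+n+'14.npz',w=world(c),img=c['img'])
    if n=='scene': save('scene14c',cv2.resize(c['img'][180:250,260:340],None,fx=8,fy=8,interpolation=3))
f=np.load('pics/scene14.npz');w=f['w'];s=w[170:240,260:340].reshape(-1,3);cc=f['img'][170:240,260:340].reshape(-1,3)
x=np.array([np.cos(np.radians(-19.7)),np.sin(np.radians(-19.7))]);y=np.array([-x[1],x[0]])
d=s[:,:2]-[.5668,-.138];a=d@x*1000;b=d@y*1000;z=s[:,2]*1000
for z0 in range(84,134,4):
    m=(abs(a)<30)&(abs(b)<30)&(z>z0)&(z<=z0+4);o=np.argsort(a[m]);print(z0,list(zip(a[m][o].round(0).astype(int),b[m][o].round(0).astype(int))))
E
```

```text
time: 19.82
ee_pos: [0.5676, -0.1374, 0.1351]
eef_rot: [0.818, 0.575, 0.0, 0.0]
ft_force: [-0.5, -0.1, -0.8]
width: 0.0235
t 19.82 pos [ 0.5676 -0.1374  0.1351] w 0.0235 F [-0.5 -0.1 -0.8] q [ 0.6   0.36 -0.54  1.66  0.2   1.18 -0.33]
units xyz [-0.019 -0.008  0.027]
turn units [ 0.0001  0.     -0.0004]
84 [(np.int64(-1), np.int64(4)), (np.int64(-1), np.int64(6)), (np.int64(0), np.int64(24)), (np.int64(2), np.int64(-27)), (np.int64(3), np.int64(-21))]
88 [(np.int64(-1), np.int64(-25)), (np.int64(-1), np.int64(20)), (np.int64(0), np.int64(-20)), (np.int64(0), np.int64(-5)), (np.int64(0), np.int64(-5)), (np.int64(0), np.int64(10))]
92 [(np.int64(-13), np.int64(-18)), (np.int64(-9), np.int64(-16)), (np.int64(0), np.int64(-18)), (np.int64(0), np.int64(-4)), (np.int64(1), np.int64(11)), (np.int64(1), np.int64(12)), (np.int64(2), np.int64(-26)), (np.int64(18), np.int64(-16)), (np.int64(22), np.int64(-14))]
96 [(np.int64(-19), np.int64(-15)), (np.int64(-18), np.int64(20)), (np.int64(-17), np.int64(-21)), (np.int64(-11), np.int64(-11)), (np.int64(-9), np.int64(-17)), (np.int64(0), np.int64(-
[... 3214 characters left out ...]
11)), (np.int64(3), np.int64(-4)), (np.int64(3), np.int64(11)), (np.int64(4), np.int64(-16)), (np.int64(6), np.int64(-8)), (np.int64(9), np.int64(7)), (np.int64(10), np.int64(11))]
128 [(np.int64(-9), np.int64(0)), (np.int64(-5), np.int64(-11)), (np.int64(-3), np.int64(-14)), (np.int64(-1), np.int64(9)), (np.int64(1), np.int64(1)), (np.int64(4), np.int64(13)), (np.int64(6), np.int64(8)), (np.int64(7), np.int64(12)), (np.int64(10), np.int64(9)), (np.int64(11), np.int64(-13))]
132 [(np.int64(-18), np.int64(-10)), (np.int64(-10), np.int64(-15)), (np.int64(-9), np.int64(-15)), (np.int64(9), np.int64(-6)), (np.int64(10), np.int64(12)), (np.int64(11), np.int64(-12)), (np.int64(15), np.int64(-10))]
```

View pics/scene14c.png

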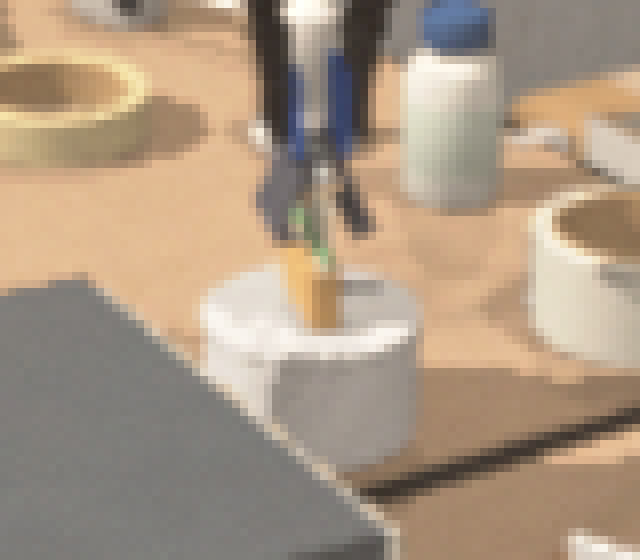

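```bash
python3 -m inch '[[-0.01,0,0.025,0,0,0],[0,0,0,0,0,0],[0,0,0,0,0,0],[0,0,0,0,0,0],[0,0,0,0,0,0]]'; python3 -m inch '[[0,0,0,0,0,0],[0,0,0,0,0,0],[0,0,0,0,0,0]]'
python3 - <<'E'
from go import *
go([.5671,-.138,.134],-19.7)
d=np.load('pics/top14.npz');im=d['img'];save('top14c',cv2.resize(im[120:250,190:380],None,fx=4,fy=4,interpolation=3))
c=camera('scene');save('scene15c',cv2.resize(c['img'][170:260,250:350],None,fx=6,fy=6,interpolation=3))
def circ(w):
    s=w[128:169,256:297].reshape(-1,3);p=s[(s[:,2]>.038)&(s[:,2]<.07)];return len(p),(p.max(0)+p.min(0))[:2]/2
for n in('top0','top14'): print(circ(np.load('pics/%s.npz'%n)['w']))
E
```

```text
time: 20.55
ee_pos: [0.5674, -0.1377, 0.134]
eef_rot: [0.818, 0.575, 0.0, 0.0]
ft_force: [-0.2, 0.5, -0.1]
width: 0.0237
time: 20.92
ee_pos: [0.5674, -0.1378, 0.134]
eef_rot: [0.818, 0.575, 0.0, 0.0]
ft_force: [-0.2, -0.4, -0.2]
width: 0.0239
t 20.93 pos [ 0.5674 -0.1378  0.134 ] w 0.0239 F [-0.2 -0.4 -0.2] q [ 0.6   0.36 -0.54  1.66  0.2   1.18 -0.33]
units xyz [-0.008 -0.006 -0.   ]
turn units [ 0.0001  0.     -0.0004]
(313, array([ 0.74784715, -0.12858619]))
(179, array([ 0.75451002, -0.12858904]))
```

View pics/scene15c.png

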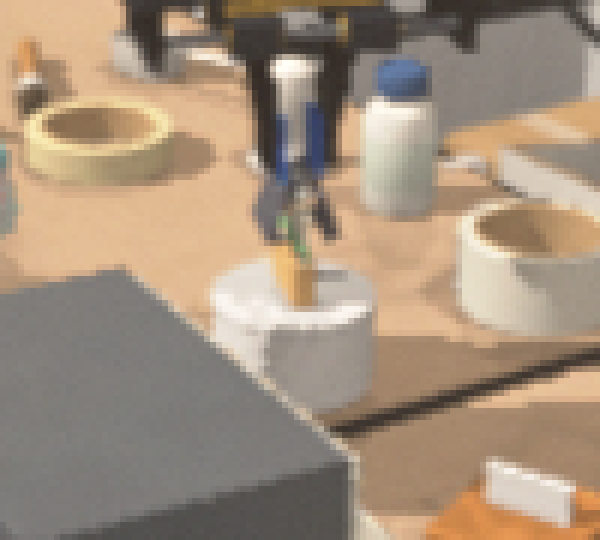

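View pics/top14c.png

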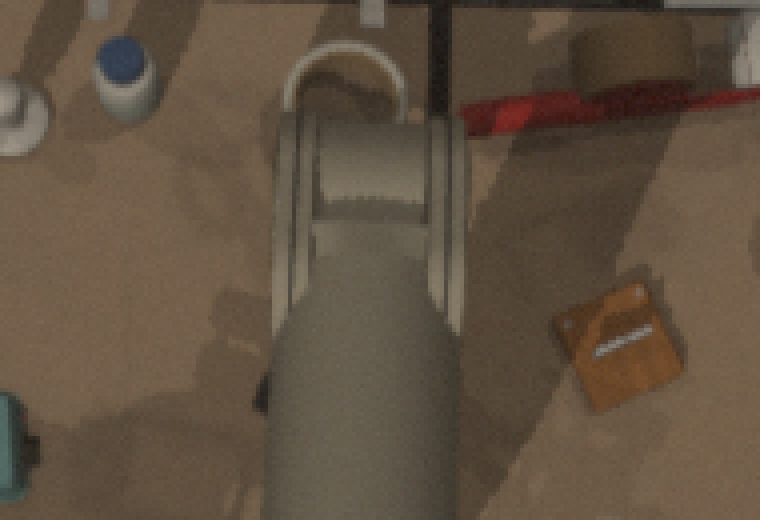

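The jaws stand open either side of the card at (268,225) and (325,220). The tape and bottle are where they were; the 7 mm shift in the tape fit comes from the arm covering part of it in the top view. I hand in.

```bash
python3 -c "
from bench import *
print(close_job())"
```

```text
the job is handed in; nothing more can be done
None
```

I put the lid with the card on the aluminium tin and let go of it. Then I squeezed the clip to its stop, lifted it off the stand and handed in at about 21 s. It is still squeezed (30 N command, 23.9 mm opening) with its jaws open astride the card's top edge.

**Lid:** seated and level. The disc top measured 55.6 mm (56 expected), with tilt about 0.5°, which is within measurement noise. The card was centred at (0.567, −0.138). I measured this before fetching the clip; later pictures show no change.

**Clip:** centred on the card to about 1 mm along its normal and along its edge. The jaw tips are about 14 mm below the card's top edge, the jaw ends about 17 mm. The depth view shows clear space on both sides, and the wrist force stayed under 1 N, so nothing appears to touch.

**Bystanders:** the tape and bottle look unmoved in the scene pictures. The last top-view fit of the tape read 7 mm off, but the arm covered part of it, so I do not take that as movement.

**One odd reading:** while pressing the lid home, the wrist briefly read about 25 N down and 13 N sideways. This was below the limits and went away when I backed off and let go.

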